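Load a can into the can rack with the bench scraper

TASK

Take the bench scraper out of its stand and, with its blade, gently roll the can at the front of the rack along the track and over the low bar, until the row is closed up against the end plate; then keep pressing the row together there with about 7 N for one second, never pushing harder than 15 N. Put the scraper back in its stand, fully down, and let go. Touch the cans in the rack only with the scraper, do not send them rolling fast, and leave the jar, the standing can and the grey pipe coupling where they are.

Things in the scene. Friction and masses are not known exactly. Their poses are not given: they have to be found in the camera images.
- rack: Fixed can rack: a straight, level, open-topped channel, 340 mm long. Origin: centre of its underside, on the counter; x along the track in the loading direction (front x=-170, far end +170 mm), z up. Track floor 12 mm above the counter; side walls 6 mm thick, 83 mm apart inside, tops 45 mm above the counter. A lip 6 mm thick, 10 mm above the floor, closes the front
- frame_zone (a point): Point fixed on the rack's floor (rack x=148 mm), where the steel end frame sits: an upright end plate whose inner face may be set up to 13 mm before or beyond this point. The setting is NOT measured: feel for it. It is clamped and does not yield; plate, cans and blade are hard: once the row is closed up, force rises several newtons per mm
- bar_zone (a point): Point fixed on the rack's floor (rack x=45 mm). The end frame's low round bar lies across the floor here, 103 mm before the plate's face (so up to 13 mm either way), 2 mm proud of the floor. A can takes 1 to 3 N to push over it, and is then kept from rolling back; bar to plate holds two cans with about 1 mm to spare
- can: The can to load: food can with paper label, 60 mm in diameter, 75 mm long, 130 to 250 g, lying across the front half of the track, free to roll. Origin: its centre, 30 mm above the track floor; smooth (friction about 0.3); y is its axis (it lies along the rack's y), x and z turn as it rolls
- row_can: A same-looking can (60 mm in diameter, 75 mm long) already in the rack, lying across the track beyond the bar, with a gap of up to 60 mm between it and the end plate; free to roll. Origin: its centre; y is its axis
- stand: Fixed upright wooden block, 100 mm (x) by 60 mm (y) by 90 mm high, with a slot open at the top, 68 mm (x) by 13 mm (y), 86 mm deep. Origin: centre of its underside, on the counter
- scraper: Bench scraper used as the paddle, 160 g. Steel blade 56 mm wide (x), 5 mm thick (y), running 85 mm down from a wooden handle bar 76 (x) by 24 (y) by 42 mm high. Origin: middle of the blade's lower edge; z up; handle from z=85 to 127 mm. It stands in the stand's slot, handle resting on the block (origin 5 mm above the counter). Grip the handle across its 24 mm
- jar: Bystander: glass jar, 66 mm in diameter, 100 mm high. Origin: centre of its underside
- spare_can: Bystander: can standing upright on the counter, 60 mm in diameter, 75 mm high. Origin: centre of its underside
- coupling: Bystander: short grey pipe coupling standing on end, 58 mm in diameter, 40 mm high. Origin: centre of its underside

How it is judged:
By the outcome, as a careful person would: the job done as asked, in the order asked, and still so for the second after the job is handed in, with the robot touching nothing.
It also fails if it takes over 64 s, if anything falls off the work surface, if the arm or the gripper's body presses on something with over 40 N, if the wrist force passes 120 N, or if a joint passes its speed limit or range.

ROBOT

A 6-joint arm with a two-finger parallel gripper is mounted at the origin on the work surface. World frame = base frame: x ahead of the robot, y to its left, z up, the work surface at z = 0. Lengths are in m, angles in degrees, forces in N, time in s.
With the tool pointing down it reaches from about 0.275 to 1 m from the base axis. Payload 8.4 kg.
Tool frame: the origin (TCP) lies at the centre of the arm's flange, where the gripper is bolted on; the fingertips stand robot.tip_extent ahead of it and the grasp point (between the pads) lies 155 mm ahead of it (robot.tip_extent is the distance from the TCP to the fingertips, in m); z points along the fingers, y is the line along which they close (so a half turn about z gives the same grasp; the last joint's range is limited). The gripper opens to 85 mm and grips with 20 to 120 N. Pads are 22 mm wide; open, the fingers measure 114 mm over their backs; the gripper's body (76 mm by 85 mm) begins 54 mm behind the grasp point. The pads swing forward as they close: fully open they stand 13 mm farther back than shut.
Start: joints at [-69.523, 20.225, 93.587, -0, 66.188, -0.138], TCP at [0.22, -0.585, 0.405] pointing down, gripper open.
Joint ranges: [-150.9, 150.9], [-52.94, 120.26], [3.33, 152.33], [-74.26, 254.26], [0, 154.13], [-172.89, 172.89]. Speed limits (degrees/s): [127.2, 127.2, 159.86, 180, 180, 180].

INTERFACE

Orientations are given as a 3x3 rotation matrix whose columns are the frame's x, y, z axes.
In Python, from bench import robot gives the robot as it stands. Calls block until the motion is done:
- robot.move_to(position, orientation): joint-space move of the TCP to a pose.
- robot.move_l(position, v=0.15, ori=None): straight line of the TCP; ori=None keeps the orientation; v is the mean speed in m/s.
- robot.movej(angles): joint-space move.
- robot.open_gripper() and robot.grab(): open the fingers fully, or close them until they stop; the grip force is fixed at half the most.
- robot.dwell(seconds).
- robot.inverse_kinematics(position, orientation): joint angles nearest the present ones, or None.
- robot.grab_frame(name): name is "scene" or "side" or "wrist"; returns a dict with "color" (400x640x3 uint8, red, green, blue), "z_map" (400x640 float32, m along the optical axis (not along the pixel's ray), 0 where there is no reading), "fov_y" (degrees; the focal length in pixels is half the picture's height over the tangent of half this angle, whatever the lens; pixels are square), "cx", "cy" (the principal point, pixels), "D" ([k1, k2, p1, p2, k3] as OpenCV has them; the pictures are not rectified), "T" (4x4, takes a point from camera to world coordinates). Camera axes: x right, y up, looking along -z (the intrinsics and any distortion apply to the point x, -y, -z); pixel columns grow to the right and rows downward; lengths in m; the calibration is good to about 2 mm. A picture is of the moment at which its call begins.
A pose or a line that the arm cannot do raises robot.PlanningError and nothing moves.
- robot.close_job(): hands the job in; it is judged then, once.
Readings, each from a call of its own:
- robot.current_time(): time.
- robot.current_joint_positions(): joint angles.
- robot.current_qd(): joint speeds.
- robot.current_joint_torque(): joint torques, N m.
- robot.current_ee_pos(): TCP position.
- robot.current_tool_rot(): TCP orientation.
- robot.current_contact_force(): force on the tool from outside, world axes, zero at the start.
- robot.current_ft_torque(): the same for the moment, N m.
- robot.current_gripper_width(): finger opening in m.
- robot.current_finger_force(): force on a finger pad.
Only numpy, scipy, OpenCV 4.12 (cv2) and the standard library are available. Lean on these libraries where they do the work, as an engineer would, in place of code of your own. Each camera call takes 0.05 s, during which the arm holds its last target. There are 200 camera calls.

## Working session

There is one attempt and no reset: what is moved stays moved. The work goes in short steps, each a Python script; the robot and the scene stay as the last script left them, time stands still between calls to the robot, and variables do not carry over. Pictures are saved under pics/ and viewed, at most 10 in all, crops included, and the job is handed in when it is done.

```bash
mkdir -p pics; ls; cat > h.py <<'E'
import numpy as np, cv2
from bench import robot
def K(f):
    fl=f["color"].shape[0]/2/np.tan(np.radians(f["fov_y"]/2))
    return np.array([[fl,0,f["cx"]],[0,fl,f["cy"]],[0,0,1.]])
def rays(f,px):
    u=cv2.undistortPoints(np.array(px,float).reshape(-1,1,2),K(f),np.array(f["D"],float)).reshape(-1,2)
    return np.c_[u[:,0],-u[:,1],-np.ones(len(u))]@f["T"][:3,:3].T
def onplane(f,px,z):
    d=rays(f,px);o=f["T"][:3,3];return o+d*((z-o[2])/d[:,2])[:,None]
def cloud(f):
    h,w=f["z_map"].shape
    vv,uu=np.mgrid[:h,:w];d=rays(f,np.c_[uu.ravel(),vv.ravel()])
    p=f["T"][:3,3]+d*f["z_map"].reshape(-1,1)
    p[f["z_map"].ravel()==0]=np.nan
    return p.reshape(h,w,3)
def snap(name,fn):
    f=robot.grab_frame(name);cv2.imwrite(f"pics/{fn}.png",f["color"][...,::-1]);np.save(f"pics/{fn}.npy",f,allow_pickle=True);return f
def load(fn): return np.load(f"pics/{fn}.npy",allow_pickle=True).item()
E
python3 - <<'E'
from h import *
for n in("scene","side"):
    f=snap(n,n+"0");print(n,f["fov_y"],f["cx"],f["cy"],f["D"],np.round(f["T"],3).tolist())
a=cv2.imread("pics/scene0.png");b=cv2.imread("pics/side0.png")
print(robot.tip_extent,robot.current_time(),np.round(robot.current_tool_rot(),3).tolist())
E
```

```text
pics
scene 47.201533362050526 308.39100531888306 197.1494054483541 [-0.12111906  0.          0.          0.          0.        ] [[-0.658, -0.472, 0.587, 1.185], [0.753, -0.434, 0.494, 0.549], [0.021, 0.767, 0.641, 0.758], [0.0, 0.0, 0.0, 1.0]]
side 53.25247469845675 318.590117780739 190.92235738899606 [-0.09701044  0.          0.          0.          0.        ] [[0.99, 0.079, -0.118, 0.413], [-0.141, 0.659, -0.739, -0.661], [0.019, 0.748, 0.663, 0.636], [0.0, 0.0, 0.0, 1.0]]
0.1734 0.1 [[0.936, 0.352, -0.0], [0.352, -0.936, 0.001], [0.0, -0.001, -1.0]]
```

View pics/scene0.png

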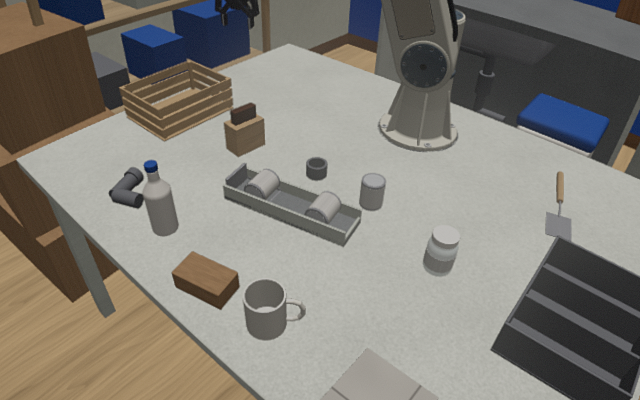

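View pics/side0.png

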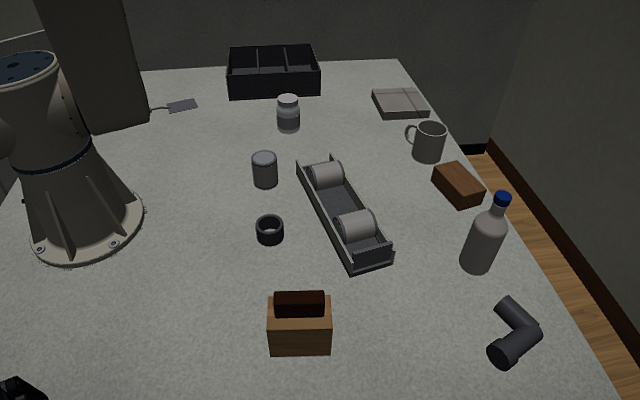

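The scene picture shows the stand and scraper at (245,135), the rack from (237,180) to (350,225) with its end plate at the left end, the row can at (263,183) and the loading can at (325,207). The coupling is at (317,168), the spare can at (372,190) and the jar at (440,250). In the side picture the stand is at (300,325), the rack runs from (318,165) to (370,260) with the plate at the near end, and the lip is at the far end.

```bash
python3 - <<'E'
from h import *
def rect(p):
    r=cv2.minAreaRect((p[:,:2]*1000).astype(np.float32));return np.round(r[0],1),np.round(r[1],1),round(r[2],1),len(p)
for n,boxes in (("scene0",dict(stand=(215,95,275,160),rack=(215,155,368,247),coup=(303,152,330,182),spare=(357,168,387,212))),("side0",dict(stand=(255,280,345,365),rack=(290,145,400,280),coup=(250,210,290,248),spare=(248,147,282,190)))):
    f=load(n);c=cloud(f)
    print(n, "counter z",np.nanmedian(c[150:380,200:450,2]))
    for k,(x0,y0,x1,y1) in boxes.items():
        p=c[y0:y1,x0:x1].reshape(-1,3);p=p[~np.isnan(p[:,0])]
        z=p[:,2]
        if k=="stand":
            print(" handle",rect(p[z>.120]),np.median(z[z>.12]));print(" block",rect(p[(z>.083)&(z<.096)]))
        elif k=="rack":
            q=p[z>.02]; print(" rack all",rect(q), "zmax",np.nanpercentile(z,99.5))
            print(" walltops",rect(p[(z>.040)&(z<.049)]))
            # principal axis
            r=cv2.minAreaRect((q[:,:2]*1000).astype(np.float32));bp=cv2.boxPoints(r);e=[bp[1]-bp[0],bp[2]-bp[1]];e=max(e,key=np.linalg.norm);a=e/np.linalg.norm(e);
            if a[1]>0:a=-a
            s=(q[:,:2]*1000-np.array(r[0]))@a; 
            print(" axis",np.round(a,4),np.degrees(np.arctan2(a[1],a[0])))
            for lo in range(-180,181,10):
                m=(s>=lo)&(s<lo+10); m.any() and print(lo,round(np.percentile(q[m,2],95)*1000),end="; ")
            print()
        else: print("",k,rect(p[z>.02]),np.max(z))
E
```

```text
scene0 counter z 0.0008143898243672121
 handle (array([ 442.8, -327. ]), array([28.1, 78.4]), 86.8, 204) 0.1313699927455394
 block (array([ 441.4, -328.8]), array([ 67. , 104.4]), 84.5, 309)
 rack all (array([490.7, -49.2]), array([244.9, 342. ]), 12.2, 4145) zmax 0.07362204804032639
 walltops (array([492.2, -49.1]), array([241.2, 339.9]), 12.4, 935)
 axis [ 0.2116 -0.9773] -77.781235
-180 37; -170 45; -160 74; -150 76; -140 76; -130 46; -120 63; -110 70; -100 73; -90 73; -80 70; -70 64; -60 46; -50 45; -40 45; -30 46; -20 45; -10 45; 0 45; 10 45; 20 45; 30 44; 40 44; 50 59; 60 69; 70 72; 80 74; 90 72; 100 67; 110 48; 120 46; 130 45; 140 46; 150 62; 160 64; 170 29; 
 coup (array([405. , -84.6]), array([60.1, 57.7]), 66.3, 291) 0.04216658729757572
 spare (array([425.3, 111.5]), array([115.5,  60.5]), 30.5, 725) 0.07878547754909804
side0 counter z -5.6918012479312274e-06
 handle (array([ 440.2, -328.3]), array([24.8, 76. ]), 84.1, 853) 0.13050965247762658
 block (array([ 440.5, -328. ]), array([61.7, 99.7]), 84.1, 1258)
 rack all (array([559.8, -34.3]), array([ 96.7, 343.8]), 12.2, 4053) zmax 0.07282432027007804
 walltops (array([560.3, -36.2]), array([ 96.6, 340. ]), 12.2, 1020)
 axis [ 0.2109 -0.9775] -77.825134
-180 23; -170 45; -160 46; -150 47; -140 46; -130 46; -120 57; -110 71; -100 73; -90 73; -80 71; -70 64; -60 49; -50 46; -40 46; -30 46; -20 46; -10 46; 0 46; 10 46; 20 46; 30 46; 40 47; 50 52; 60 69; 70 72; 80 73; 90 72; 100 67; 110 56; 120 46; 130 46; 140 45; 150 64; 160 63; 170 44; 
 coup (array([402.8, -85.6]), array([57.2, 56.8]), 84.3, 483) 0.0422242500617217
 spare (array([401.2,  95.2]), array([60. , 59.8]), 84.7, 758) 0.07803720644381329
```

```bash
cat >> h.py <<'E'
def ori(yd):
    a=np.radians(yd);y=np.array([np.cos(a),np.sin(a),0]);z=np.array([0,0,-1.]);return np.c_[np.cross(y,z),y,z]
ST=np.array([.441,-.328]);RS=ori(-95.9)
RC=np.array([.560,-.036]);AX=np.radians(-77.8);A=np.array([np.cos(AX),np.sin(AX)]);RR=ori(-77.8)
def rk(s,z): return np.r_[RC+A*s,z]
def fa(): return float(np.array(robot.current_contact_force())[:2]@A)
E
python3 - <<'E'
from h import *
q=[robot.inverse_kinematics(np.r_[ST,.27],RS),robot.inverse_kinematics(rk(-.143,.287),RR),robot.inverse_kinematics(rk(.03,.287),RR)]
print([np.round(x,1) for x in q])
robot.move_to(np.r_[ST,.38],RS)
robot.move_l(np.r_[ST,.270],.15)
robot.grab();print("grip",robot.current_gripper_width(),robot.current_finger_force(),robot.current_contact_force())
p=robot.current_ee_pos();np.save("grasp.npy",p);print(p)
robot.move_l(np.r_[ST,.42],.2)
print(robot.current_gripper_width(),robot.current_contact_force(),robot.current_ft_torque(),robot.current_time())
snap("side","side1")
f=snap("wrist","wrist1")
E
```

```text
[array([-36.8,  23.2, 109.2,  -0. ,  47.6,  59.1]), array([ 10.9,  21.1, 109.8,  -0. ,  49.1,  88.7]), array([ -6.7,  23.4, 106. ,  -0. ,  50.6,  71.1])]
grip 0.02328250154260651 59.45307970046997 [-0.7794963   0.81780318  5.96082465]
[ 0.44115636 -0.32802485  0.27043991]
0.023558207847338593 [ 0.05920262  0.3532581  -2.33627738] [ 0.0097601  -0.0363602  -0.00570062] 3.7583
```

View pics/side1.png

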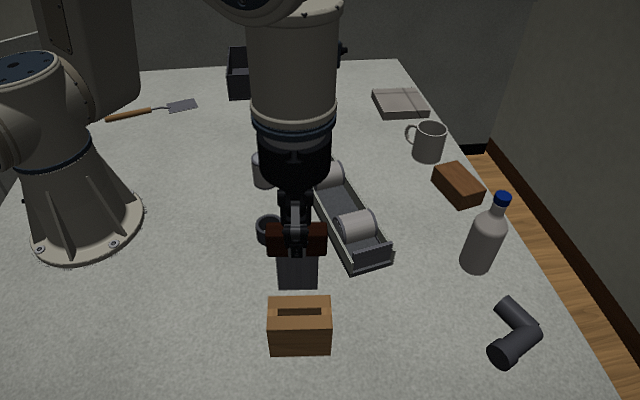

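The side picture shows the scraper clear of the stand and square in the fingers, with the handle at (297,238), the blade below it at (297,272), and the empty slot at (300,312).

```bash
python3 - <<'E'
from h import *
robot.move_to(rk(-.143,.42),RR)
robot.move_l(rk(-.143,.288),.15)
robot.dwell(.3)
F0=np.array([robot.current_contact_force() for _ in range(5)]).mean(0);np.save("f0.npy",F0)
print("tare",F0,robot.current_time(),robot.current_gripper_width())
t=robot.current_time();s=-.143;log=[]
while s<-.03:
    s+=.004;robot.move_l(rk(s,.288),.03)
    log.append((round(s*1000),round(-(fa()-F0[:2]@A),2)))
    if log[-1][1]>5:break
print(log,robot.current_time()-t)
snap("side","side2");snap("scene","scene2")
E
```

```text
tare [ 0.27168091  0.44702022 -1.27308036] 6.8083 0.023046366174512056
[(-139, np.float64(0.58)), (-135, np.float64(-1.09)), (-131, np.float64(-0.52)), (-127, np.float64(-0.32)), (-123, np.float64(-0.38)), (-119, np.float64(-1.06)), (-115, np.float64(-0.06)), (-111, np.float64(-1.0)), (-107, np.float64(-0.39)), (-103, np.float64(-0.8)), (-99, np.float64(-0.33)), (-95, np.float64(0.02)), (-91, np.float64(-0.36)), (-87, np.float64(-0.54)), (-83, np.float64(-0.85)), (-79, np.float64(0.02)), (-75, np.float64(0.11)), (-71, np.float64(-0.08)), (-67, np.float64(0.25)), (-63, np.float64(-0.26)), (-59, np.float64(-0.06)), (-55, np.float64(-0.93)), (-51, np.float64(-1.42)), (-47, np.float64(-0.17)), (-43, np.float64(0.45)), (-39, np.float64(0.2)), (-35, np.float64(-0.34)), (-31, np.float64(0.08)), (-27, np.float64(-0.75))] 8.2167
```

View pics/scene2.png

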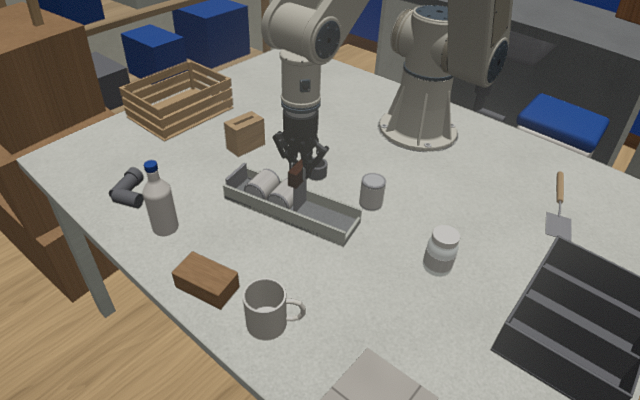

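The scene picture shows the blade behind the loading can, which is now near (282,193) and close to the row can at (262,183). Next I press on in small steps while watching the force.

```bash
cat >> h.py <<'E'
def fpush(n=6):
    F0=np.load("f0.npy");v=[]
    for _ in range(n): v.append(F0[:2]@A-fa());robot.dwell(.01)
    return float(np.mean(v))
E
python3 - <<'E'
from h import *
t=robot.current_time();s=-.027;log=[]
while s<.052:
    s+=.002 if s<.005 else .001
    robot.move_l(rk(s,.288),.02)
    log.append((round(s*1000,1),round(fpush(),2)))
    if log[-1][1]>3.4:break
print(*log,robot.current_time()-t,robot.current_time())
E
```

```text
(-25.0, -0.52) (-23.0, -0.77) (-21.0, -0.4) (-19.0, -0.27) (-17.0, -0.39) (-15.0, -0.27) (-13.0, -0.35) (-11.0, -0.36) (-9.0, -0.49) (-7.0, -0.32) (-5.0, -0.23) (-3.0, -0.31) (-1.0, -0.6) (1.0, -0.1) (3.0, -0.31) (5.0, -0.37) (6.0, -0.77) (7.0, -0.57) (8.0, -0.31) (9.0, -0.35) (10.0, 1.03) (11.0, 0.7) (12.0, 0.64) (13.0, 0.17) (14.0, 0.12) (15.0, -0.46) (16.0, -0.31) (17.0, -0.39) (18.0, -0.25) (19.0, -0.62) (20.0, -0.32) (21.0, -0.23) (22.0, -0.27) (23.0, -0.75) (24.0, -0.19) (25.0, -0.44) (26.0, -0.41) (27.0, -0.81) (28.0, -0.62) (29.0, -0.42) (30.0, -0.86) (31.0, -0.65) (32.0, -0.32) (33.0, -0.59) (34.0, 3.71) 13.5 28.625
```

```bash
python3 - <<'E'
from h import *
B=-0.4;s=.034;f=fpush(10)-B;print(f);k=4.
for i in range(10):
    if abs(f-7)<.4:break
    ds=float(np.clip((7-f)/5/1000,-.0004,.0004));s+=ds
    robot.move_l(rk(s,.288),.01);f=fpush(10)-B;print(round(s*1000,2),round(f,2))
h=[]
for _ in range(14): robot.dwell(.1);h.append(round(fpush(1)-B,2))
print(h,np.mean(h),robot.current_time(),robot.current_ee_pos()-rk(s,.288))
np.save("s.npy",s)
snap("side","side3")
cv2.imwrite("pics/side3c.png",cv2.resize(cv2.imread("pics/side3.png")[120:300,240:440],None,fx=3,fy=3))
E
```

```text
4.4026898307163504
34.4 6.35
34.53 6.75
[6.77, 6.72, 6.1, 7.24, 6.8, 7.61, 7.16, 5.72, 6.97, 6.4, 7.13, 6.24, 6.53, 6.73] 6.722857142857142 30.8917 [-1.59898805e-04  5.25889661e-04 -5.19578403e-05]
```

View pics/side3c.png

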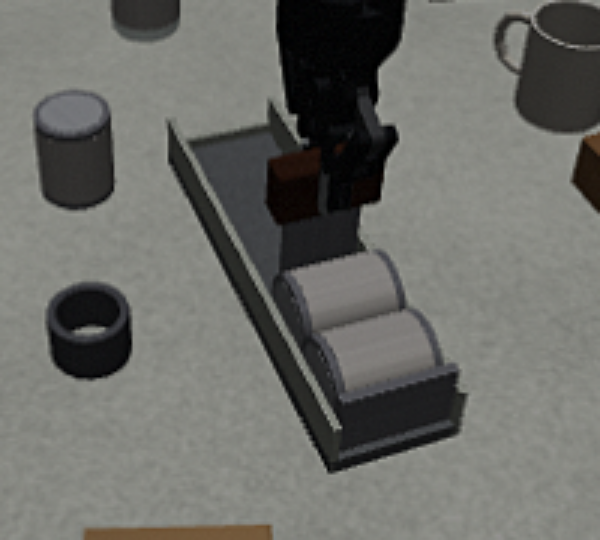

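The crop shows both cans touching each other at (345,300) and (385,350), and the far one touching the end plate at (400,400). The row is closed, so I'm returning the scraper.

```bash
python3 - <<'E'
from h import *
s=float(np.load("s.npy"))
robot.move_l(rk(s-.025,.288),.06)
robot.move_l(rk(s-.025,.42),.2)
robot.move_to(np.r_[ST,.42],RS)
robot.dwell(.3);F=np.array(robot.current_contact_force());print(F,robot.current_ee_pos(),robot.current_time())
for z in (.355,.335,.315,.295,.278,.274,.272,.271,.270,.2695,.269,.2685,.268):
    robot.move_l(np.r_[ST,z],.1 if z>.35 else .06)
    d=np.mean([np.array(robot.current_contact_force())-F for _ in range(3)],0);print(z,np.round(d,1))
    if abs(d[2])>5 or np.linalg.norm(d[:2])>6:break
print(robot.current_ee_pos(),robot.current_time())
E
```

```text
[ 0.77622271  0.31579279 -1.64616954] [ 0.44150334 -0.3273253   0.42000565] 33.7917
0.355 [-1.  -0.5 -0.2]
0.335 [-0.5 -1.   0.5]
0.315 [-1.  -1.  -0.2]
0.295 [-0.7 -0.2  0.1]
0.278 [-2.1 -0.4  1. ]
0.274 [ 0.2  0.6 -0.2]
0.272 [-0.8  0.1  0.2]
0.271 [-0.6 -0.1  1.1]
0.27 [-1.9  0.9  6. ]
[ 0.44109239 -0.32805732  0.2704629 ] 37.475
```

Contact came at the original seating height, so I release the scraper and check.

```bash
python3 - <<'E'
from h import *
robot.open_gripper();robot.dwell(.2)
robot.move_l(np.r_[ST,.40],.15)
robot.move_to([.22,-.585,.405],RS)
robot.dwell(.3)
f=snap("side","side4");c=cloud(f);g=load("side0")
p=c[280:365,255:345].reshape(-1,3);q=p[p[:,2]>.12]
print("handle",np.median(q[:,2]),cv2.minAreaRect((q[:,:2]*1000).astype(np.float32)))
print(robot.current_time(),robot.current_contact_force())
E
```

```text
handle 0.13057374987033488 ((440.0792236328125, -329.7281188964844), (25.166536331176758, 75.67774200439453), 84.72886657714844)
40.95 [ 0.6271506  -0.44028767 -0.43048427]
```

View pics/side4.png

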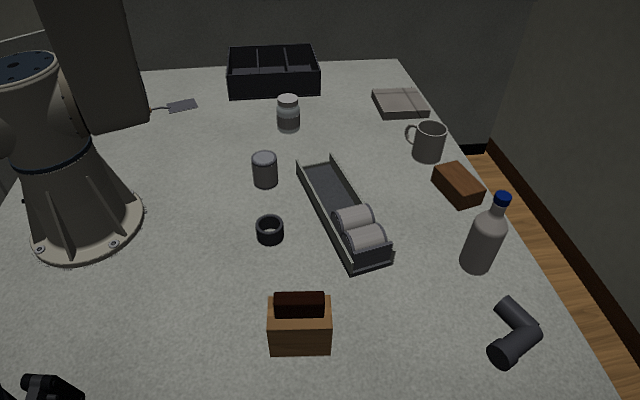

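The picture shows the scraper seated in the stand at (300,305), its top at 130.6 mm as at the start. The cans are closed up at (352,217) and (367,238), and the jar, standing can and coupling have not moved.

```bash
python3 -c "
from bench import robot
print(robot.close_job())"
```

```text
the job is handed in; nothing more can be done
None
```

The job is handed in after about 41 s: the row is closed against the end plate, I held it at about 6.7 N for over a second (readings up to 7.6 N), and the scraper is back fully down in its stand and released, with the jar, standing can and coupling where they were.

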